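# Draw out the tray with the zinc latch

### The job

Using only the fingertips, swing the clear cabinet's door wide open, past square to the cabinet's front. Then hook the fingertips behind the orange lip of the tray that holds the zinc latch and draw that tray out along its rails until it stops. Grip and lift nothing, and leave the other tray shut, the parts lying in both trays and everything else on the shelf undisturbed.

Things in the scene. Friction and masses are not known exactly. Their poses are not given: they have to be found in the camera images.
- cabinet: open-topped clear acrylic cabinet, fixed, 180 deep (x) x 186 wide (y) x 72 mm high; aluminium strips on its 5 mm side walls, a 40 mm roof strip (top 76 mm) at the back only. Origin: centre of the underside, on the surface. Its -x is the front, facing the robot. Two black trays on rails, tray_left at y +44 mm, tray_right at y -44 mm, slide straight out to -x. Only the door closes the front
- door (a joint): angle of the clear swing door (red strips on its top and free edge), ajar at the start: 0 shut, 1.57 square to the front, stop at 1.9 rad. Upright hinge at the cabinet's +y front corner; the free edge swings towards the robot, then round to +y. Panel 178 wide, 6 thick, from 5 to 69 mm above the surface; a 14 mm knob outside. Stays where left; under 1 N moves its free edge
- door_hinge (a point): hinge axis of the door at its top, in the middle of the panel's thickness, 69 mm above the surface (cabinet frame x -96, y +91 mm)
- door_edge (a point): middle of the door panel's thickness at the top of its free edge, 178 mm from the hinge axis, 69 mm above the surface; moves with the door
- tray_left (a joint): how far the tray on the cabinet's +y side is drawn out, m: 0 in, 0.10 at its stop; starts at 0 to 0.008. About 2 N of friction, stays where left. Tray 170 long x 84 mm wide. At its front the upright orange lip, 4 thick, top 66 mm above the surface; behind it an empty open-topped finger pocket 50 long (x) x 78 wide, floor 14 mm above the surface; then a cross wall and the part's compartment
- tray_left_lip (a point): on the left tray's orange lip: middle of the top edge of its inner face (the face towards the pocket), 66 mm above the surface; axes as the cabinet's; moves with the tray; with the tray at 0 it lies at cabinet x -82, y +44 mm
- tray_right (a joint): the same for the tray on the cabinet's -y side: 0 in, 0.10 m at its stop. In both trays the cross wall is 4 mm thick, the part's compartment behind it 108 mm long, and the side, cross and back walls stand to 44 mm above the surface
- tray_right_lip (a point): the same point on the right tray's lip; with the tray at 0 it lies at cabinet x -82, y -44 mm
- latch: zinc barrel door latch, loose, lying in the rear compartment of one of the two trays (either one): flat plate 70 x 40 x 4 mm with a round bolt along it, two straps and a small upright knob, 28 mm high. Origin: centre of its underside, x along the bolt
- pull: aluminium bow-shaped drawer pull, loose, lying in the rear compartment of the other tray: 80 long, 14 wide, 26 mm high. Origin: centre of its underside, x along it
- mallet: bystander: mallet with blue silicone head (54 mm diameter, 85 long) and 215 mm wooden handle, lying on the surface. Origin under the handle, 100 mm from the head's axis; x points to the head
- funnel: bystander: black plastic funnel standing on its mouth, 100 mm across, 115 mm high. Origin: centre of its underside
- jar: bystander: glass jar with yellow cap, 64 mm across, 85 mm high. Origin: centre of its underside
- driver: bystander: screwdriver lying on the surface, about 200 mm long, handle to its -x. Origin: underside near the middle
- tin: bystander: flat green tin, 70 x 100 x 35 mm. Origin: centre of its underside

How it is judged:
On the way, in this order (a step that is already met when the one before it is completed fails the run):
1. the door is swung open past 1.5 rad while both trays are still in (value of joint door above 1.5 rad and value of joint each of tray_left, tray_right below 0.02 m), for 0.1 s.
2. the latch's tray is on its way out (30 to 95 mm) with the fingertips in its pocket behind the lip (((y of latch in the frame of cabinet above 0 m and value of joint tray_left between 0.03 and 0.095 m and x of the grasp point in the frame of tray_left_lip between -0.055 and 0.065 m and y of the grasp point in the frame of tray_left_lip between -0.07 and 0.07 m and z of the grasp point in the frame of tray_left_lip below 0.05 m) or (y of latch in the frame of cabinet below 0 m and value of joint tray_right between 0.03 and 0.095 m and x of the grasp point in the frame of tray_right_lip between -0.055 and 0.065 m and y of the grasp point in the frame of tray_right_lip between -0.07 and 0.07 m and z of the grasp point in the frame of tray_right_lip below 0.05 m))), for 0.1 s.
At the end, for the whole second after the job is handed in: the door stands open past 1.5 rad; the tray with the latch is drawn out at least 90 of its 100 mm with the latch at rest in its compartment; the other tray is out less than 20 mm with the drawer pull at rest in it (value of joint door above 1.5 rad and ((y of latch in the frame of cabinet above 0 m and value of joint tray_left above 0.09 m and value of joint tray_right below 0.02 m and x of latch in the frame of tray_left_lip between 0.052 and 0.164 m and y of latch in the frame of tray_left_lip between -0.04 and 0.04 m and z of latch in the frame of tray_left_lip below -0.03 m and x of pull in the frame of tray_right_lip between 0.052 and 0.164 m and y of pull in the frame of tray_right_lip between -0.04 and 0.04 m and z of pull in the frame of tray_right_lip below -0.03 m) or (y of latch in the frame of cabinet below 0 m and value of joint tray_right above 0.09 m and value of joint tray_left below 0.02 m and x of latch in the frame of tray_right_lip between 0.052 and 0.164 m and y of latch in the frame of tray_right_lip between -0.04 and 0.04 m and z of latch in the frame of tray_right_lip below -0.03 m and x of pull in the frame of tray_left_lip between 0.052 and 0.164 m and y of pull in the frame of tray_left_lip between -0.04 and 0.04 m and z of pull in the frame of tray_left_lip below -0.03 m)) and linear speed of each of latch, pull below 0.02 m/s); the robot touches nothing.
It fails at once if a tray drawn more than 20 mm while the door is open less than 1.4 rad (value of joint door below 1.4 rad and value of joint any of tray_left, tray_right above 0.02 m).
It fails at once if the other tray drawn more than 20 mm ((y of latch in the frame of cabinet above 0 m and value of joint tray_right above 0.02 m) or (y of latch in the frame of cabinet below 0 m and value of joint tray_left above 0.02 m)).
It fails at once if the latch or the drawer pull touched by the fingers or lifted more than 15 mm (contact force between the fingers and latch above 1 N or contact force between the fingers and pull above 1 N or height (world z) of any of latch, pull above 0.029 m).
It fails at once if a tray's lip gripped between the fingers ((x of the grasp point in the frame of tray_left_lip between -0.008 and 0.004 m and y of the grasp point in the frame of tray_left_lip between -0.05 and 0.05 m and z of the grasp point in the frame of tray_left_lip below 0.025 m and contact force between the fingers and cabinet above 18 N) or (x of the grasp point in the frame of tray_right_lip between -0.008 and 0.004 m and y of the grasp point in the frame of tray_right_lip between -0.05 and 0.05 m and z of the grasp point in the frame of tray_right_lip below 0.025 m and contact force between the fingers and cabinet above 18 N)).
It fails at once if a bystander moved more than 20 mm (distance of any of mallet, funnel, jar, driver, tin from where it was at the start of the episode above 0.02 m).
It also fails if it takes over 48 s, if anything falls off the work surface, if the arm or the gripper's body presses on something with over 40 N, if the wrist force passes 120 N, or if a joint passes its speed limit or range.

### The arm

A 6-joint arm with a two-finger parallel gripper is mounted at the origin on the work surface. World frame = base frame: x ahead of the robot, y to its left, z up, the work surface at z = 0. Lengths are in m, angles in rad, forces in N, time in s.
With the tool pointing down it reaches from about 0.375 to 0.825 m from the base axis. Payload 5.5 kg.
Tool frame: the origin (TCP) lies midway between the tips of the shut fingers; the grasp point (between the pads) lies 19 mm behind it; z points along the fingers, y is the line along which they close (so a half turn about z gives the same grasp; the last joint's range is limited). The gripper opens to 85 mm and grips with 20 to 120 N. Pads are 22 mm wide; open, the fingers measure 114 mm over their backs; the gripper's body (76 mm by 85 mm) begins 54 mm behind the grasp point. The pads swing forward as they close: fully open they stand 13 mm farther back than shut.
Start: joints at [1.213, 0.314, -0.047, 1.21, 0, 1.571], TCP at [0.21, 0.562, 0.231] pointing down, gripper open.
Joint ranges: [-2.67, 2.67], [-0.69, 1.73], [-1.03, 1.25], [-2.08, 2.16], [-1.42, 1.45], [-3.14, 3.14]. Speed limits (rad/s): [2.39, 2.39, 3.01, 3.14, 3.14, 3.14].

### API

Orientations are given as a rotation vector (axis times angle).
In Python, from cell import arm, snapshot, workorder gives the robot as it stands.
- The arm moves only by the shell command python3 -m jog 'ROWS' [OPENING] [FORCE]. ROWS is text: rows parted by semicolons, each of 6 numbers parted by spaces: the shift along the tool's x, y, z in mm, then the turn, a rotation vector about the tool's x, y, z in rad. In form: tx ty tz rx ry rz; .... A call has exactly 10 rows; each row shifts and turns the commanded pose from where the row before left it, along the tool's axes as they then stand; what a row does not reach is not made up. A row lasts 1/8 s, in which the tool goes at most 62.5 mm and 10.7 degrees, less where a joint would pass 70% of its speed; a pose out of reach is approached as far as the arm can. A call with a gripper value outside its range is refused whole. OPENING is the gripper command: -1 is shut, 1 is fully open, values between are in proportion, set as the call begins (- or left out, the last holds). The fingers move at their own pace and stop on an object; FORCE is the grip in N (left out, the last holds). Time passes only in rows, so rows that do not move let the fingers close, or fill a call up. It gives the time, the measured TCP pose, the force, the opening and the grip force at its end, in the units of the state.
- arm.get_state(): the state, without advancing time (a new reading comes with each control period).
- snapshot(name): name is "scene" or "top" or "wrist"; returns a dict with "frame" (400x640x3 uint8, red, green, blue), "fx", "fy", "cx", "cy" (pixels), "T" (4x4, takes a point from camera to world coordinates); the wrist camera has in their place "mount" (4x4, takes a point from camera to tool coordinates, whose origin is the TCP and whose axes are the flange's). Camera axes: x right, y up, looking along -z (the intrinsics and any distortion apply to the point x, -y, -z); pixel columns grow to the right and rows downward; lengths in m; the calibration is good to about 2 mm. A picture is of the moment at which its call begins: read the wrist's pose just before it. There is no depth.
- workorder.sign_off(): hands the job in; it is judged then, once.
The state is a dict: "time": time; "joint_pos": joint angles; "qd": joint speeds; "joint_efforts": joint torques, N m; "eef_pos": TCP position; "eef_rot": TCP orientation; "wrist_force": force on the tool from outside, world axes, zero at the start; "torque": the same for the moment, N m; "finger_gap": finger opening in m; "finger_force": force on a finger pad.
Only numpy, scipy, OpenCV 4.12 (cv2) and the standard library are available. Lean on these libraries where they do the work, as an engineer would, in place of code of your own. Each camera call takes 0.05 s, during which the arm holds its last target. There are 200 camera calls.

## Working session

There is one attempt and no reset: what is moved stays moved. The work goes in short steps, Python scripts to look and compute and a shell command to move; the robot and the scene stay as the last step left them, time stands still between calls to the robot, and variables do not carry over. Pictures are saved under pics/ and viewed, at most 10 in all, crops included, and the job is handed in when it is done.

```bash
mkdir -p pics; cat > h.py <<'E'
import numpy as np, cv2, json
from cell import arm, snapshot, workorder
from scipy.spatial.transform import Rotation as R
def ray(s,u,v,T=None):
    T=np.array(s["T"]) if T is None else T
    d=np.array([(u-s["cx"])/s["fx"],-(v-s["cy"])/s["fy"],-1])
    return T[:3,3],T[:3,:3]@d
def atz(s,u,v,z,T=None):
    o,d=ray(s,u,v,T); return o+d*(z-o[2])/d[2]
def proj(s,p):
    T=np.array(s["T"]); c=T[:3,:3].T@(np.array(p)-T[:3,3])
    return s["cx"]+s["fx"]*c[0]/-c[2], s["cy"]-s["fy"]*c[1]/-c[2]
E
python3 - <<'E'
from h import *
for n in("top","scene"):
    s=snapshot(n); print({k:v for k,v in s.items() if k!="frame"})
    np.save("pics/"+n,s["frame"]); cv2.imwrite(f"pics/{n}.png",s["frame"][:,:,::-1])
st=arm.get_state(); print(st)
E
```

```text
{'fx': 502.80751052810206, 'fy': 502.80751052810206, 'cx': 321.03179976707924, 'cy': 206.13474519578313, 'T': array([[ 3.59822386e-03,  9.97226425e-01, -7.43404962e-02,
         5.00378831e-01],
       [-9.99992949e-01,  3.66811761e-03,  8.03671272e-04,
         1.77185393e-02],
       [ 1.07413191e-03,  7.43370803e-02,  9.97232593e-01,
         1.32043710e+00],
       [ 0.00000000e+00,  0.00000000e+00,  0.00000000e+00,
         1.00000000e+00]])}
{'fx': 413.3762555083874, 'fy': 413.3762555083874, 'cx': 320.08282633128016, 'cy': 199.62499536787715, 'T': array([[ 6.45305351e-01, -6.51417714e-01,  3.99043814e-01,
         1.09984335e+00],
       [ 7.63924664e-01,  5.50039266e-01, -3.37455056e-01,
        -4.14071483e-01],
       [ 3.34434560e-04,  5.22600965e-01,  8.52577339e-01,
         1.22334940e+00],
       [ 0.00000000e+00,  0.00000000e+00,  0.00000000e+00,
         1.00000000e+00]])}
{'time': 0.1, 'joint_pos': array([ 1.21302489e+00,  3.14167479e-01, -4.79971820e-02,  1.21021982e+00,
       -8.92202993e-06,  1.57084236e+00]), 'qd': array([ 0.00164272, -0.00132952,  0.00337749, -0.00107365, -0.00138668,
        0.00134785]), 'joint_efforts': array([ 7.28907817e-04, -5.40766418e+01,  3.40540910e+01,  1.11651517e-02,
       -3.66356460e-06,  1.06430321e-05]), 'eef_pos': array([0.20992601, 0.56150025, 0.23050557]), 'eef_rot': array([-5.59015845e-01, -3.09117770e+00,  2.45714854e-03]), 'wrist_force': array([-0.22470943, -0.02460291, -0.24362631]), 'torque': array([0.05062028, 0.00736472, 0.00586108]), 'finger_force': 0.0, 'finger_gap': 0.08579948248704883}
```

View pics/top.png

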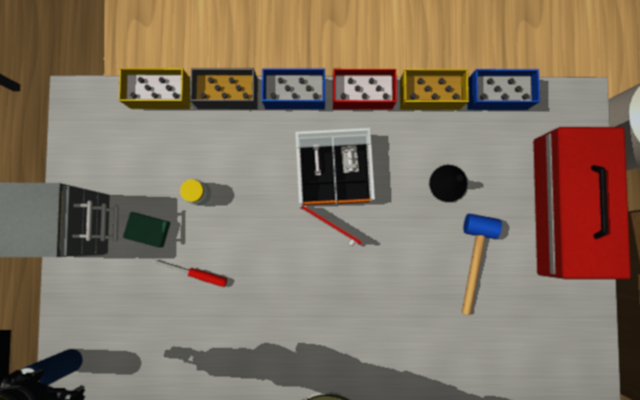

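View pics/scene.png

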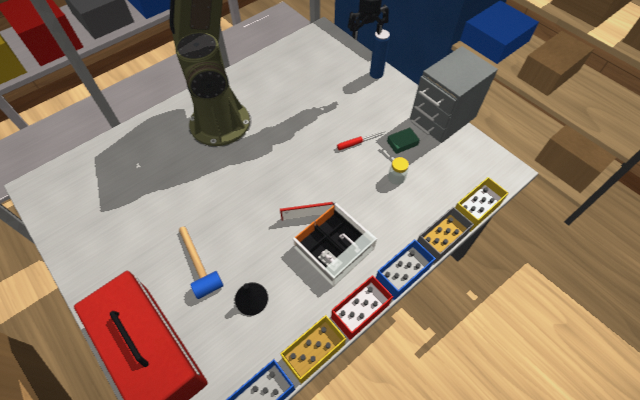

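The latch (silver, top px ~349,158) is in the right tray (-y) and the pull (~317,160) is in the left one. The door's hinge is near (302,206), its free edge near (359,243). Next I'll enlarge a crop.

```bash
python3 - <<'E'
import numpy as np,cv2
f=np.load("pics/top.npy")[115:255,285:395]
cv2.imwrite("pics/c1.png",cv2.resize(f,None,fx=4.2,fy=4.2,interpolation=cv2.INTER_CUBIC)[:,:,::-1])
E
```

```text
(no output)
```

View pics/c1.png

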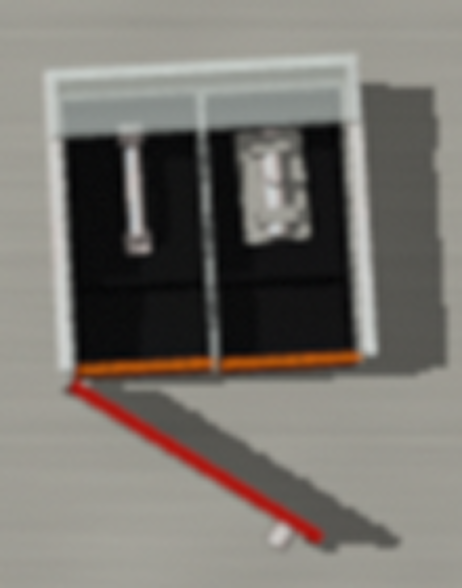

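```bash
python3 - <<'E'
from h import *
s=snapshot("top")
P=lambda u,v,z: atz(s,285+u/4.2,115+v/4.2,z)
H=P(77,386,.069);E=P(318,537,.069)
A=P(45,72,.076);B=P(357,56,.076)
F1=P(66,371,.072);F2=P(369,354,.072)
L1=P(75,367,.066);L2=P(358,355,.066)
for n,p in dict(H=H,E=E,A=A,B=B,F1=F1,F2=F2,L1=L1,L2=L2).items(): print(n,p.round(4))
print("door len",np.linalg.norm(H-E),"back w",np.linalg.norm(A-B),"front w",np.linalg.norm(F1-F2),"depth",np.linalg.norm(A-F1),np.linalg.norm(B-F2))
ys=[A-B,F1-F2]; yaw=[np.arctan2(-v[0],v[1]) for v in ys]; xs=[A-F1,B-F2]; yaw+=[np.arctan2(v[1],v[0]) for v in xs]
print(yaw); y=np.mean(yaw); C=(A+B+F1+F2)/4; print("C",C)
c,si=np.cos(y),np.sin(y)
W=lambda x,yy:C[:2]+[c*x-si*yy,si*x+c*yy]
print("hinge pred",W(-.096,.091),"rlip",W(-.082,-.044),"llip",W(-.082,.044))
d=(E-H)[:2]; print("door ang",y-np.pi/2-np.arctan2(d[1],d[0]), np.arctan2(d[1],d[0]))
print(R.from_rotvec(arm.get_state()["eef_rot"]).as_matrix().round(3))
E
```

```text
H [0.5916 0.0609 0.069 ]
E [ 0.5026 -0.0821  0.069 ]
A [0.7791 0.0809 0.076 ]
B [ 0.7895 -0.1055  0.076 ]
F1 [0.6003 0.0673 0.072 ]
F2 [ 0.611  -0.1124  0.072 ]
L1 [0.6031 0.0622 0.066 ]
L2 [ 0.6109 -0.1065  0.066 ]
door len 0.16841344809805983 back w 0.18674477024413752 front w 0.18007290951499122 depth 0.17939296598170343 0.17864212588409265
[np.float64(0.05579918277254925), np.float64(0.05992127873738142), np.float64(0.07573315049486085), np.float64(0.03844921370394072)]
C [ 0.69497338 -0.01742303  0.074     ]
hinge pred [0.59390449 0.06791207] rlip [ 0.61563632 -0.06606079] llip [0.61058125 0.0217939 ]
door ang 0.6140118131113801 -2.1273324334790935
[[-0.937  0.35  -0.   ]
 [ 0.35   0.937 -0.001]
 [-0.    -0.001 -1.   ]]
```

```bash
python3 -m jog '0 0 0 0 0 -0.14;0 0 0 0 0 -0.14;0 0 0 0 0 -0.135;-24 -54 0 0 0 0;-24 -54 0 0 0 0;-24 -54 0 0 0 0;-24 -54 0 0 0 0;-24 -54 0 0 0 0;-24 -54 0 0 0 0;-24 -54 0 0 0 0' -1 20
python3 -m jog '-22 -47 0 0 0 0;-22 -47 0 0 0 0;-22 -47 0 0 0 0;-22 -47 0 0 0 0;-22 -47 0 0 0 0;-22 -47 0 0 0 0;0 0 30 0 0 0;0 0 30 0 0 0;0 0 0 0 0 0;0 0 0 0 0 0'
python3 -c "
from h import *
st=arm.get_state();print(st['joint_pos'],st['eef_pos']);print(R.from_rotvec(st['eef_rot']).as_matrix().round(3))"
```

```text
time: 1.4
eef_pos: [0.3999, 0.1925, 0.2313]
eef_rot: [-0.09, 3.14, 0.0]
wrist_force: [1.0, 0.6, 0.5]
finger_gap: -0.0003
finger_force: 0.0
time: 2.65
eef_pos: [0.5477, -0.0797, 0.1722]
eef_rot: [-0.09, 3.14, -0.0]
wrist_force: [1.3, 0.8, 0.1]
finger_gap: -0.0001
finger_force: 0.0
[-1.44464436e-01  2.56942054e-01 -2.60089405e-01  1.05307776e+00
  1.53804938e-05 -2.01893533e-01] [ 0.54774257 -0.07967929  0.17220736]
[[-0.998 -0.057  0.001]
 [-0.057  0.998 -0.   ]
 [-0.001 -0.    -1.   ]]
```

```bash
python3 - <<'E'
from h import *
st=arm.get_state(); s=snapshot("wrist")
M=np.eye(4);M[:3,:3]=R.from_rotvec(st["eef_rot"]).as_matrix();M[:3,3]=st["eef_pos"]
T=M@np.array(s["mount"]); s["T"]=T; print(T.round(3), {k:v for k,v in s.items() if k not in("frame","T")})
np.savez("pics/w1.npz",**s); cv2.imwrite("pics/w1.png",s["frame"][:,:,::-1])
for n,p in dict(H=(.593,.067,.069),E=(.5026,-.082,.069),RL=(.6156,-.066,.066)).items(): print(n,proj(s,p))
E
```

```text
[[-0.057 -0.95  -0.307  0.468]
 [ 0.998 -0.055 -0.017 -0.083]
 [-0.    -0.308  0.952  0.314]
 [ 0.     0.     0.     1.   ]] {'fx': 352.65773324366734, 'fy': 352.65773324366734, 'cx': 319.2831543819082, 'cy': 202.735850010425, 'mount': array([[-1.23373233e-04,  9.51718077e-01,  3.06973430e-01,
         7.93154986e-02],
       [ 9.99999954e-01,  3.22394952e-05,  3.01948989e-04,
         9.40653611e-04],
       [ 2.77473643e-04,  3.06973453e-01, -9.51718037e-01,
        -1.41951239e-01],
       [ 0.00000000e+00,  0.00000000e+00,  0.00000000e+00,
         1.00000000e+00]])}
H (np.float64(503.27786111284456), np.float64(268.57156689303457))
E (np.float64(318.441690765137), np.float64(140.7429769041321))
RL (np.float64(330.45649372715957), np.float64(283.4512254446426))
```

View pics/w1.png

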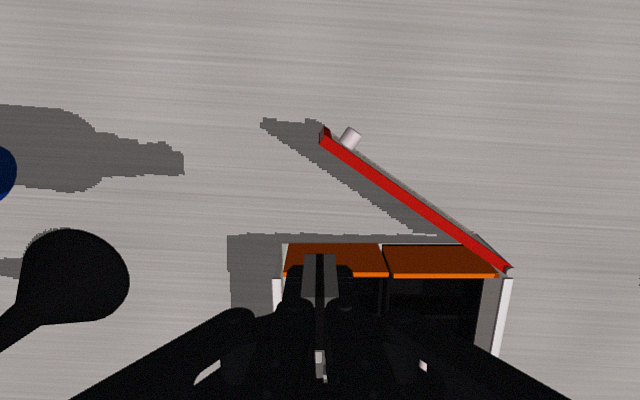

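The wrist view shows the door's free edge at (324,134) and its hinge at (508,269). The right lip's inner top edge runs from (285,277) to (388,275).

```bash
python3 - <<'E'
from h import *
s=dict(np.load("pics/w1.npz"))
H=atz(s,508,269,.069);E=atz(s,324,133,.069);a=atz(s,285,278,.066);b=atz(s,388,276,.066)
print(H,E,np.linalg.norm(H-E),a,b,np.linalg.norm(a-b),(a+b)/2, np.arctan2(-(b-a)[0],(b-a)[1]))
H=(H[:2]+np.array([.593,.067]))/2; d=(E[:2]-H); print("H",H,"phi",np.arctan2(d[1],d[0]), "theta",.057-np.pi/2-np.arctan2(d[1],d[0]))
Rm=R.from_euler("z",.057).as_matrix()[:2,:2]
ax=-Rm[:,0]; ay=Rm[:,1]   # tool x,y in world
prev=None
for th in [.6,.75,.9,1.05,1.2,1.35,1.5,1.6,1.7,1.75]:
    ph=.057-np.pi/2-th; d=np.array([np.cos(ph),np.sin(ph)]); n=np.array([-d[1],d[0]])
    if n@np.array([1,-1])<0:n=-n
    p=H+.14*d+.016*n
    if prev is not None: q=p-prev; print(th,p.round(4),"row",(1e3*q@ax).round(1),(1e3*q@ay).round(1))
    else: print(th,p.round(4))
    prev=p
E
```

```text
[0.59315749 0.07074554 0.069     ] [ 0.4971033  -0.07848913  0.069     ] 0.17747505694818794 [ 0.61277346 -0.10237106  0.066     ] [ 0.60628957 -0.02091931  0.066     ] 0.0817094071618762 [ 0.60953152 -0.06164518  0.066     ] 0.07943660237084178
H [0.59307875 0.06887277] phi -2.148078423811026 theta 0.6342820970161296
0.6 [ 0.5344 -0.0593]
0.75 [ 0.5159 -0.0491] row 17.9 11.2
0.9 [ 0.4992 -0.0362] row 16.0 13.8
1.05 [ 0.4845 -0.021 ] row 13.8 16.0
1.2 [ 0.4723 -0.0038] row 11.2 17.9
1.35 [0.4628 0.0151] row 8.4 19.4
1.5 [0.4563 0.0352] row 5.4 20.4
1.6 [0.4536 0.049 ] row 1.9 14.0
1.7 [0.4523 0.063 ] row 0.5 14.1
1.75 [0.4522 0.0701] row -0.3 7.0
```

```bash
python3 -m jog '0 0 35 0 0 0;0 0 35 0 0 0;0 0 35 0 0 0;0 0 32 0 0 0;0 0 0 0 0 0;6 11 0 0 0 0;6 11 0 0 0 0;9 6 0 0 0 0;9 6 0 0 0 0;0 0 0 0 0 0'
python3 -m jog '8 7 0 0 0 0;8 7 0 0 0 0;7 8 0 0 0 0;7 8 0 0 0 0;6 9 0 0 0 0;5 9 0 0 0 0;4 10 0 0 0 0;4 10 0 0 0 0;3 10 0 0 0 0;2 10 0 0 0 0'
python3 -m jog '1 7 0 0 0 0;1 7 0 0 0 0;0 7 0 0 0 0;0 7 0 0 0 0;0 7 0 0 0 0;0 0 0 0 0 0;0 0 0 0 0 0;0 -10 0 0 0 0;0 -20 0 0 0 0;0 0 0 0 0 0'
python3 - <<'E'
from h import *
s=snapshot("top");cv2.imwrite("pics/t2.png",cv2.resize(s["frame"][110:310,220:460],None,fx=3,fy=3)[:,:,::-1])
E
```

```text
time: 3.95
eef_pos: [0.5144, -0.0471, 0.0344]
eef_rot: [0.091, -3.14, -0.0]
wrist_force: [0.0, -0.2, 0.3]
finger_gap: 0.0005
finger_force: 0.0
time: 5.2
eef_pos: [0.4563, 0.0379, 0.0343]
eef_rot: [0.09, -3.14, 0.0]
wrist_force: [0.7, 0.3, -0.5]
finger_gap: 0.0003
finger_force: 0.2
time: 6.45
eef_pos: [0.4542, 0.0408, 0.0343]
eef_rot: [0.086, -3.14, 0.0]
wrist_force: [-0.1, 0.5, 0.4]
finger_gap: -0.0002
finger_force: 0.0
```

View pics/t2.png

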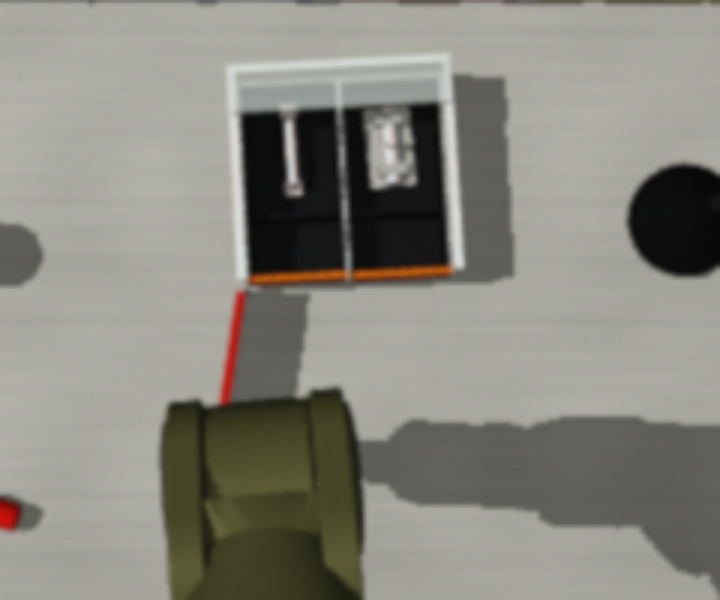

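The door stands at about 1.77 rad and both trays are in. Next I raise the tool and move it above the right pocket.

```bash
python3 -m jog '0 0 -35 0 0 0;0 0 -35 0 0 0;0 0 -35 0 0 0;-30 -19 0 0 0 0;-30 -19 0 0 0 0;-30 -19 0 0 0 0;-30 -19 0 0 0 0;-30 -19 0 0 0 0;-27 -19 0 0 0 0;0 0 0 0 0 0'
python3 - <<'E'
from h import *
st=arm.get_state(); s=snapshot("wrist")
M=np.eye(4);M[:3,:3]=R.from_rotvec(st["eef_rot"]).as_matrix();M[:3,3]=st["eef_pos"]
s["T"]=M@np.array(s["mount"]); np.savez("pics/w2.npz",**s); cv2.imwrite("pics/w2.png",s["frame"][:,:,::-1]); print(st["eef_pos"])
E
```

```text
time: 7.75
eef_pos: [0.639, -0.0624, 0.1387]
eef_rot: [-0.088, 3.14, -0.0]
wrist_force: [0.0, 0.5, -0.5]
finger_gap: -0.0003
finger_force: 0.0
[ 0.63901436 -0.0624028   0.1387179 ]
```

View pics/w2.png

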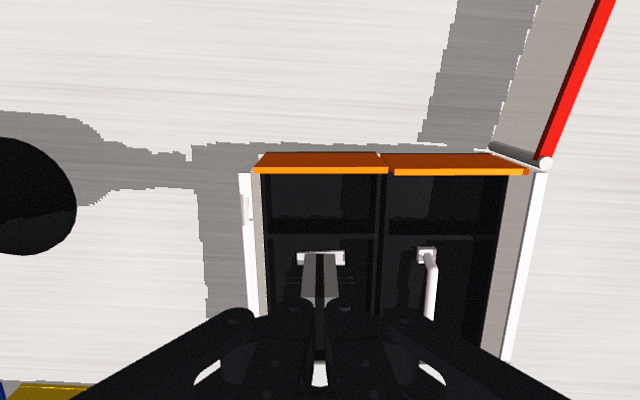

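The right lip's inner top edge runs from (255,172) to (387,172), and the cross wall's top is near v≈235. The fingertips (~320,255) appear further back only because they are higher up.

```bash
python3 - <<'E'
from h import *
s=dict(np.load("pics/w2.npz"))
print(atz(s,255,173,.066),atz(s,387,173,.066),"wall",atz(s,320,234,.044), "tip px",proj(s,(.639,-.0624,.1387)),proj(s,(.639,-.0624,.03)))
E
```

```text
[ 0.61175006 -0.1031466   0.066     ] [ 0.6071573  -0.02108914  0.066     ] wall [ 0.65982133 -0.05985637  0.044     ] tip px (np.float64(317.3212690051165), np.float64(273.27023118326514)) (np.float64(318.13911219274326), np.float64(200.68927111725532))
```

```bash
python3 -m jog '4 0 0 0 0 0;0 0 26 0 0 0;0 0 26 0 0 0;0 0 26 0 0 0;0 0 26 0 0 0;0 0 0 0 0 0;5 0 0 0 0 0;5 0 0 0 0 0;5 0 0 0 0 0;5 0 0 0 0 0'
python3 -m jog '8 0 0 0 0 0;8 0 0 0 0 0;8 0 0 0 0 0;8 0 0 0 0 0;8 0 0 0 0 0;8 0 0 0 0 0;8 0 0 0 0 0;8 0 0 0 0 0;8 0 0 0 0 0;5 0 0 0 0 0'
```

```text
time: 9.05
eef_pos: [0.6145, -0.063, 0.0365]
eef_rot: [-0.09, 3.137, -0.0]
wrist_force: [2.2, -0.3, 1.8]
finger_gap: 0.0002
finger_force: 1.1
time: 10.3
eef_pos: [0.5359, -0.0674, 0.0352]
eef_rot: [0.09, -3.14, 0.0]
wrist_force: [2.2, -1.4, 0.8]
finger_gap: -0.0002
finger_force: 1.1
```

```bash
python3 -m jog '3 0 0 0 0 0;3 0 0 0 0 0;3 0 0 0 0 0;2 0 0 0 0 0;1 0 0 0 0 0;0 0 0 0 0 0;0 0 0 0 0 0;0 0 0 0 0 0;0 0 0 0 0 0;0 0 0 0 0 0'
```

```text
time: 11.55
eef_pos: [0.5279, -0.0678, 0.0356]
eef_rot: [-0.09, 3.135, 0.001]
wrist_force: [10.7, 0.1, -8.4]
finger_gap: -0.0003
finger_force: 5.3
```

The tray is at its stop. I'll back off the lip, raise the tool and check.

```bash
python3 -m jog '-6 0 0 0 0 0;-6 0 0 0 0 0;-4 0 0 0 0 0;0 0 0 0 0 0;0 0 -20 0 0 0;0 0 -30 0 0 0;0 0 -40 0 0 0;0 0 -40 0 0 0;0 0 -40 0 0 0;0 0 0 0 0 0'
python3 -m jog '25 -50 0 0 0 0;25 -50 0 0 0 0;25 -50 0 0 0 0;0 -55 0 0 0 0;0 -55 0 0 0 0;0 0 0 0 0 0;0 0 0 0 0 0;0 0 0 0 0 0;0 0 0 0 0 0;0 0 0 0 0 0'
python3 - <<'E'
from h import *
s=snapshot("top");cv2.imwrite("pics/t3.png",cv2.resize(s["frame"][110:310,220:460],None,fx=3,fy=3)[:,:,::-1])
E
```

```text
time: 12.8
eef_pos: [0.5426, -0.0674, 0.2088]
eef_rot: [-0.09, 3.134, -0.001]
wrist_force: [0.8, 0.3, -0.0]
finger_gap: -0.0
finger_force: 0.0
time: 14.05
eef_pos: [0.4808, -0.3303, 0.2055]
eef_rot: [-0.092, 3.14, -0.0]
wrist_force: [-0.0, 0.2, 0.4]
finger_gap: 0.0
finger_force: 0.0
```

View pics/t3.png

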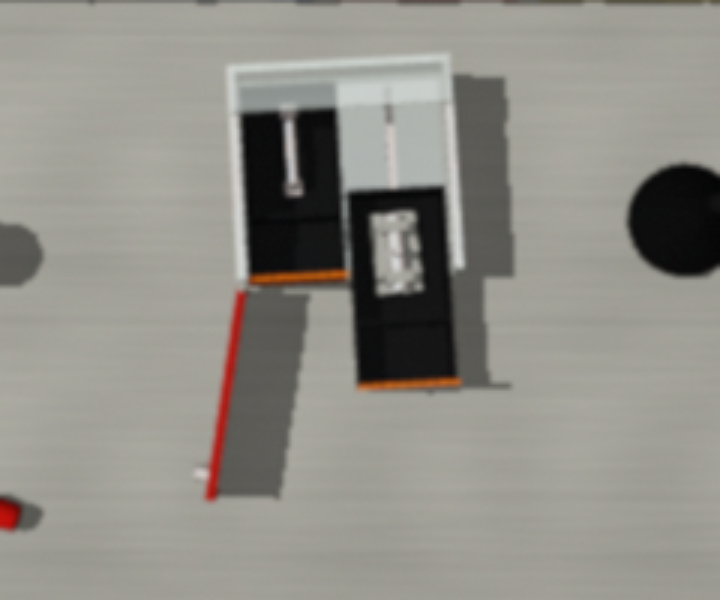

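The right lip moved from v≈272 to v≈384 in the crop, about 93 mm plus the few mm it was already out. The tray is therefore at its stop, with the latch in its compartment and the door past 1.7 rad.

```bash
python3 -c "
from cell import workorder
print(workorder.sign_off())"
```

```text
the job is handed in; nothing more can be done
None
```

The job is handed in, with no verdict returned: the door stands at about 1.77 rad, the latch's tray (right) is drawn out to its stop (about 98 mm by the top camera), and the left tray is still shut with the pull in it.

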